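Pack the toy cars and snap the case shut

ROBOT

A 6-joint arm with a two-finger parallel gripper is mounted at the origin on the work surface. World frame = base frame: x ahead of the robot, y to its left, z up, the work surface at z = 0. Lengths are in m, angles in degrees, forces in N, time in s.
With the tool pointing down it reaches from about 0.4 to 0.825 m from the base axis. Payload 7 kg.
Tool frame: the origin (TCP) lies on the centre line of the jaws, within the pads' length; the fingertips stand 19 mm ahead of it and the grasp point (between the pads) is the TCP; z points along the fingers, y is the line along which they close (so a half turn about z gives the same grasp; the last joint's range is limited). The gripper opens to 88 mm and grips with 3 to 60 N. Pads are 19 mm wide; open, the fingers measure 130 mm over their backs; the gripper's body (78 mm by 193 mm) begins 47 mm behind the grasp point.
Start: joints at [-50.415, 20.546, 0.682, 0, -70.136, -16.507], TCP at [0.265, -0.621, 0.246] pointing down, gripper open.
Joint ranges: [-176.03, 176.03], [-82.01, 121.73], [-58.28, 71.71], [-173.87, 95.51], [-174.79, -0.11], [-173.66, 173.66]. Speed limits (degrees/s): [136.94, 136.94, 172.46, 180, 180, 180].

INTERFACE

Orientations are given as [roll, pitch, yaw] about the fixed x, y, z axes, in that order (R = Rz(yaw) Ry(pitch) Rx(roll)).
In Python, from plant import ctrl gives the robot as it stands.
- The arm moves only by the tool move_arm, never from a script. Its argument "motion" is a list of rows, each a list of 3 entries, a list of its own where there are three numbers: the shift along the tool's x, y, z in mm, then the turn, a rotation vector about the tool's x, y, z in degrees, then the closure, from 0 (fully open) to 1 (shut). A call has 1 to 10 rows; each row is the pose to reach, as a shift and turn from the pose commanded when the call began, along the tool's axes at that moment; what a row does not reach only later rows make up. A row lasts 1/12 s, in which the tool goes at most 41.7 mm and 7.16 degrees, less where a joint would pass 70% of its speed; a pose out of reach is approached as far as the arm can. A call with a gripper value outside its range is refused whole. The fingers move at their own pace and stop on an object; the grip force is fixed at half the most. Time passes only in rows, so rows that repeat a pose let the fingers close. It gives the time, the measured TCP pose, the force, the opening and the grip force at its end, in the units of the state.
- ctrl.get_obs(): the state, without advancing time (a new reading comes with each control period).
- ctrl.snapshot(name): name is "scene" or "top" or "wrist"; returns a dict with "color" (400x640x3 uint8, blue, green, red), "camera_matrix" (3x3 intrinsics, pixels), "cam_to_world" (4x4, takes a point from camera to world coordinates). Camera axes: x right, y up, looking along -z (the intrinsics and any distortion apply to the point x, -y, -z); pixel columns grow to the right and rows downward; lengths in m; the calibration is good to about 2 mm. A picture is of the moment at which its call begins. There is no depth.
- ctrl.close_job(): hands the job in; it is judged then, once.
The state is a dict: "clock": time; "joint_pos": joint angles; "qvel": joint speeds; "tau": joint torques, N m; "tool_pos": TCP position; "orientation": TCP orientation; "force": force on the tool from outside, world axes, zero at the start; "moment": the same for the moment, N m; "opening": finger opening in m; "gripper_force": force on a finger pad.
Only numpy, scipy, OpenCV 4.12 (cv2) and the standard library are available. Lean on these libraries where they do the work, as an engineer would, in place of code of your own. Each camera call takes 0.05 s, during which the arm holds its last target. There are 200 camera calls.

TASK

Closing up the stall: empty the white tray of its three toy cars into the open brown case, and set the empty tray back down flat on the table. Then swing the case's lid down and press it until the catch snaps and the lid stays fully shut; the catch is stiff, so press firmly but never lean on the case with brute force. Leave the mug, the camera and the boxed plate where they stand.

Things in the scene. Friction and masses are not known exactly. Their poses are not given: they have to be found in the camera images.
- case: brown hard carry case with brass corners, fixed to the table. Outside 150 (x) x 200 (y) x 75 high, walls and floor 6 thick, open on top. Origin at the centre of its underside; front with the catch at -x, lid hinge along its +x top edge; z up.
- hinge_mid (a point): middle of the lid's hinge axis (on the case's top +x edge, 75.5 above the table). The axis runs along the case's y.
- lid (a joint): lid angle in rad: 0 fully shut, grows as it opens up and away from the case's front; starts at 1.3 to 1.55. Stiff hinge: it stays where it is left (about 2 N at the front edge moves it). From about 0.07 down a brass roller under it rides on a sprung catch at the middle of the case's front; past about 0.03 it snaps to 0. The push needed differs from case to case, about 10 to 20 N.
- lid_front (a point): middle of the lid's front (free) edge, on its outer face. The lid is a slab 163 (hinge to front edge) x 200 x 12 thick; when shut its underside is at the hinge's height and its outer face 12 above. Site axes turn with the lid: z out of the outer face, -x from hinge to front edge.
- lid_press (a point): point on the lid's outer face, on its middle line, 140 from the hinge (23 back from the front edge): a good place to press.
- tray: white enamel tray with blue rims, loose, 0.3 kg. Floor 96 (x) x 130 (y), 4 thick; side walls 22 high, 4 thick, rear wall at y = -65, 24 high; no wall at the mouth, y = +65. Behind the rear wall stands the blue handle, an upright fin 12 thick (x), y = -65 to -115, 62 high. Origin at the centre of the floor's underside, z up.
- tray_grip (a point): grip point in the tray's handle fin: 95 behind the tray's origin, 40 above its underside. Pinch across the 12 mm thickness (the tray's x).
- tray_mouth (a point): middle of the open mouth edge of the tray, on the floor's upper face (65 ahead of the origin, 4 up).
- car_red: red die-cast toy car, 22 wide x 44 long x 24 high, about 45 g; origin at the centre of its underside, y to its bonnet, z up. Starts on the tray.
- car_yellow: yellow die-cast toy car, 22 wide x 44 long x 24 high, about 45 g; origin at the centre of its underside, y to its bonnet, z up. Starts on the tray.
- car_black: black die-cast toy car, 22 wide x 44 long x 24 high, about 45 g; origin at the centre of its underside, y to its bonnet, z up. Starts on the tray.
- mug: white mug, bystander, 76 across, 82 high; origin at the centre of its underside.
- camera: black and silver camera, bystander, 40 x 110 x 81; origin at the centre of its underside.
- plate_box: blue box 120 x 120 x 45 with a white plate on it, bystander, 59 high in all; origin at the centre of its underside.
Mind the look-alikes: they are no part of the job. Of the things that look like the tray, the smaller one is meant.

How it is judged:
By the outcome, as a careful person would: the job done as asked, in the order asked, and still so for the second after the job is handed in, with the robot touching nothing.
It also fails if it takes over 70 s, if anything falls off the work surface, if the arm or the gripper's body presses on something with over 40 N, if the wrist force passes 120 N, or if a joint passes its speed limit or range.

## Working session

There is one attempt and no reset: what is moved stays moved. The work goes in short steps, Python scripts to look and compute and a tool call to move; the robot and the scene stay as the last step left them, time stands still between calls to the robot, and variables do not carry over. Pictures are saved under pics/ and viewed, at most 10 in all, crops included, and the job is handed in when it is done.

Besides the shell and the picture viewer there is one more tool, called as name([rows], argument=value, ...), one row to a line, values as JSON. move_arm: Moves the arm, as the interface text tells. Its arguments: {"type":"object","properties":{"motion":{"type":"array"}},"required":["motion"]}

```bash
mkdir -p pics; ls
cat > h.py <<'E'
import numpy as np, cv2
from plant import ctrl
def snap(n,f=None):
    s=ctrl.snapshot(n)
    if f: cv2.imwrite(f'pics/{f}.png',s['color'])
    return s
def ray(s,u,v):
    K=np.array(s['camera_matrix']);T=np.array(s['cam_to_world'])
    d=np.linalg.inv(K)@[u,v,1]; d=T[:3,:3]@[d[0],-d[1],-d[2]]
    return T[:3,3],d
def plane(s,u,v,z):
    o,d=ray(s,u,v); return o+d*(z-o[2])/d[2]
def proj(s,p):
    K=np.array(s['camera_matrix']);T=np.array(s['cam_to_world'])
    c=T[:3,:3].T@(np.array(p)-T[:3,3]); q=K@[c[0],-c[1],-c[2]]; return q[:2]/q[2]
def tri(s1,p1,s2,p2):
    o1,d1=ray(s1,*p1);o2,d2=ray(s2,*p2)
    A=np.stack([d1,-d2],1);t=np.linalg.lstsq(A,o2-o1,rcond=None)[0]
    a=o1+d1*t[0];b=o2+d2*t[1];return (a+b)/2,np.linalg.norm(a-b)
E
python3 - <<'E'
from h import *
a=snap('scene');b=snap('top')
cv2.imwrite('pics/s.png',a['color']);cv2.imwrite('pics/t.png',b['color'])
for s in(a,b):print({k:v for k,v in s.items() if k!='color'})
print(ctrl.get_obs())
E
```

```text
pics
{'camera_matrix': array([[404.09730473,   0.        , 320.78508945],
       [  0.        , 404.09730473, 197.10307997],
       [  0.        ,   0.        ,   1.        ]]), 'cam_to_world': array([[ 0.39503768, -0.77688546,  0.49030013,  1.01553033],
       [ 0.91852076,  0.32456375, -0.22578304, -0.3606468 ],
       [ 0.01627392,  0.53954366,  0.84180033,  0.85621783],
       [ 0.        ,  0.        ,  0.        ,  1.        ]])}
{'camera_matrix': array([[369.60838961,   0.        , 315.61079882],
       [  0.        , 369.60838961, 199.57226083],
       [  0.        ,   0.        ,   1.        ]]), 'cam_to_world': array([[-0.00919407,  0.99589959, -0.08999703,  0.46678948],
       [-0.99995009, -0.00880485,  0.00472085, -0.13337332],
       [ 0.00390908,  0.09003594,  0.99593084,  1.1310495 ],
       [ 0.        ,  0.        ,  0.        ,  1.        ]])}
{'clock': 0.1, 'joint_pos': array([-5.04157965e+01,  2.05878295e+01,  6.40026480e-01, -1.55476636e-02,
       -7.01341581e+01, -1.65080757e+01]), 'qvel': array([-0.06277373, -0.03601439,  0.1568133 ,  0.13138064, -0.01100526,
        0.04719914]), 'tau': array([-1.14677619e-03, -5.84162092e+01,  2.93754226e+01,  7.01545671e+00,
        1.02279894e-02, -5.04412742e-05]), 'tool_pos': array([ 0.26440264, -0.62064249,  0.24472522]), 'orientation': array([ 1.79917264e+02, -9.27704255e-03, -1.56929159e+02]), 'force': array([-0.09769362,  0.33357441, -0.17474551]), 'moment': array([-0.03244472,  0.03321424, -0.01249516]), 'gripper_force': 0.0, 'opening': 0.0877268102770006}
```

View pics/s.png

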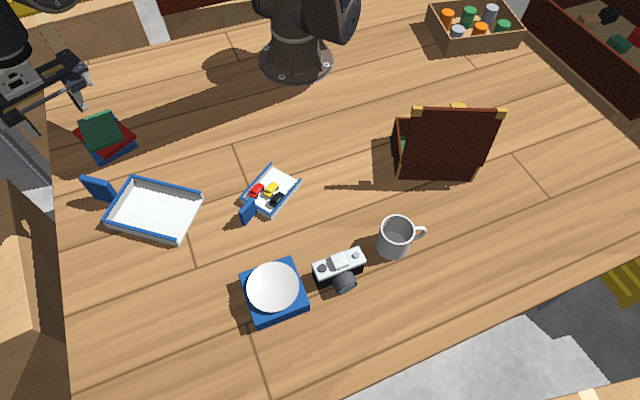

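View pics/t.png

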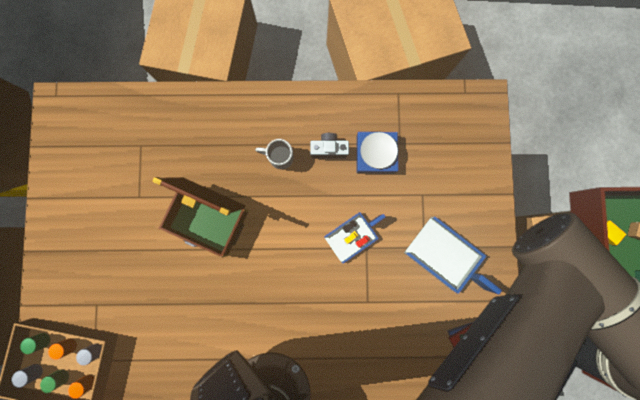

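The scene view shows the small tray with the cars at about (270,190) and its handle at (248,211). The case is at (450,145), seen from behind its open lid. In the top view the tray is at (352,238) with its handle at (380,220). The case is at (203,222) with its hinge on the far side (upper in the picture).

Run:
```python
from h import *
a=snap('scene');b=snap('top')
def crop(s,x,y,w,h,k):return cv2.resize(s['color'][y:y+h,x:x+w],None,fx=k,fy=k,interpolation=cv2.INTER_CUBIC)
A=np.hstack([crop(b,150,170,100,100,4),crop(b,315,190,100,100,4)])
B=np.hstack([crop(a,380,90,133,66+34,3),crop(a,225,150,100,75,4)]) if 0 else np.hstack([cv2.resize(crop(a,380,90,130,100,3),(400,300)),cv2.resize(crop(a,230,155,80,70,4),(400,300))])
cv2.imwrite('pics/c.png',np.vstack([A,B[:200*1]]) if 0 else A)
# blue mask in top near tray
for s,(x0,x1,y0,y1) in((b,(315,400,200,270)),(a,(232,305,158,230))):
    hsv=cv2.cvtColor(s['color'],cv2.COLOR_BGR2HSV)
    m=cv2.inRange(hsv,(100,110,40),(125,255,255));k=np.zeros_like(m);k[y0:y1,x0:x1]=m[y0:y1,x0:x1]
    c=max(cv2.findContours(k,cv2.RETR_EXTERNAL,2)[0],key=cv2.contourArea)
    print(cv2.approxPolyDP(c,2,True)[:,0].tolist())
    for zz in (0.0,.022,.062): print(zz,[plane(s,*p,zz)[:2].round(3).tolist() for p in cv2.approxPolyDP(c,2,True)[:,0]])
for p in [(166,223),(236,257),(245,210),(155,179),(203,195)]: print(p,plane(b,*p,.075).round(3))
```

```text
[[359, 213], [369, 226], [384, 216], [379, 216], [369, 225]]
0.0 [[0.527, -0.271], [0.487, -0.301], [0.517, -0.348], [0.517, -0.332], [0.49, -0.301]]
0.022 [[0.525, -0.269], [0.486, -0.298], [0.516, -0.344], [0.516, -0.329], [0.489, -0.298]]
0.062 [[0.523, -0.264], [0.485, -0.292], [0.514, -0.336], [0.514, -0.321], [0.488, -0.292]]
[[300, 178], [270, 213], [254, 204], [253, 198], [247, 200], [242, 195], [271, 162], [240, 196], [246, 201], [239, 210], [242, 223], [245, 224], [255, 213], [256, 207], [270, 215]]
0.0 [[0.442, -0.157], [0.511, -0.264], [0.472, -0.292], [0.454, -0.289], [0.454, -0.304], [0.435, -0.311], [0.364, -0.209], [0.436, -0.317], [0.456, -0.308], [0.474, -0.331], [0.512, -0.335], [0.517, -0.33], [0.497, -0.298], [0.482, -0.29], [0.517, -0.266]]
0.022 [[0.457, -0.163], [0.524, -0.267], [0.486, -0.294], [0.468, -0.291], [0.468, -0.306], [0.45, -0.313], [0.381, -0.213], [0.45, -0.318], [0.47, -0.309], [0.488, -0.332], [0.525, -0.336], [0.53, -0.33], [0.511, -0.299], [0.496, -0.292], [0.53, -0.268]]
0.062 [[0.484, -0.172], [0.548, -0.271], [0.511, -0.297], [0.494, -0.294], [0.494, -0.308], [0.477, -0.315], [0.411, -0.22], [0.478, -0.32], [0.496, -0.311], [0.513, -0.333], [0.548, -0.337], [0.553, -0.332], [0.535, -0.302], [0.52, -0.295], [0.553, -0.273]]
(166, 223) [0.499 0.288 0.075]
(236, 257) [0.401 0.088 0.075]
(245, 210) [0.534 0.064 0.075]
(155, 179) [0.626 0.323 0.075]
(203, 195) [0.578 0.185 0.075]
```

View pics/c.png

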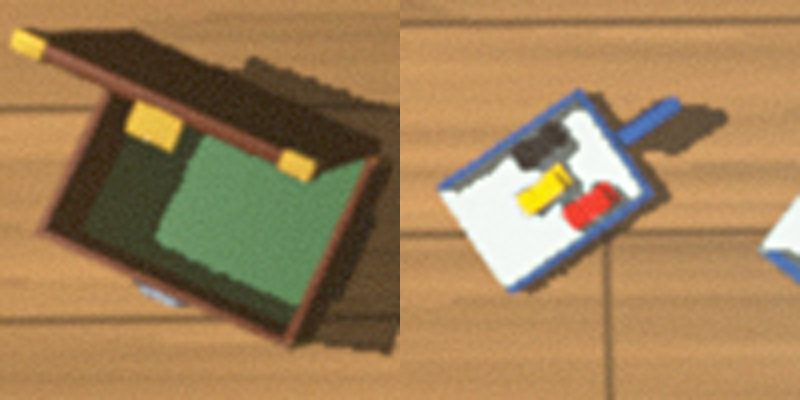

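In the crop, the tray rim corners sit at about top pixels (360,213), (325,237), (343,262) and (378,237), with the fin tip at (384,215). The case rim corners are at about (160,228), (222,256) and (244,209), with the catch at (190,243). The lid's front corners are at (153,180) and (229,211).

Run:
```python
from h import *
from scipy.spatial.transform import Rotation as R
b=snap('top')
P=lambda p,z:plane(b,*p,z)[:2]
rl,ml,mr,rr=[P(p,.022) for p in((360.2,213),(325,236.8),(343,262.5),(378,237.6))]
print('tray corners',rl,ml,mr,rr,'len',np.linalg.norm(rl-ml),np.linalg.norm(rr-mr),'wid',np.linalg.norm(ml-mr),np.linalg.norm(rl-rr))
f1=P((384,215.2),.062);f0=P((370.3,224.8),.062);print('fin',f0,f1,np.linalg.norm(f1-f0))
yd=(ml+mr-rl-rr);yd/=np.linalg.norm(yd);yf=(f0-f1)/np.linalg.norm(f0-f1)
print('yawy',np.degrees(np.arctan2(yd[1],yd[0])),np.degrees(np.arctan2(yf[1],yf[0])))
c=(rl+ml+mr+rr)/4;print('ctr',c,'grip by ctr',c-yd*.095,'fin mid',(f0+f1)/2)
fl,fr,hr=[P(p,.075) for p in((160.5,228),(222.5,256),(244.3,209.3))]
print('case',fl,fr,hr,np.linalg.norm(fl-fr),np.linalg.norm(fr-hr))
cy=(fl-fr)/np.linalg.norm(fl-fr);cx=np.array([cy[1],-cy[0]]);ctr=fr+cy*.1+cx*.075
print('case y deg',np.degrees(np.arctan2(cy[1],cy[0])),'x by side',np.degrees(np.arctan2(*(hr-fr)[::-1])),'ctr',ctr,'hinge',ctr+.075*cx)
l1,l2=P((152.8,180),.23),P((229.5,211),.23);print('lid front corners z.23',l1,l2,np.linalg.norm(l1-l2),'x off from hinge',((l1+l2)/2-ctr-.075*cx)@cx,((l1+l2)/2-ctr)@cy)
for n,p in(('mug',(280,153)),('cam',(330,147)),('plate',(378,152))):print(n,P(p,.07))
o=ctrl.get_obs();print(R.from_euler('xyz',o['orientation'],degrees=True).as_matrix().round(3),o['tool_pos'])
```

```text
tray corners [ 0.52531869 -0.2722185 ] [ 0.45515087 -0.16563921] [ 0.37876354 -0.21819603] [ 0.45131123 -0.3239363 ] len 0.12760355976397256 0.12823484199150287 wid 0.09272132724674416 0.09028750933715453
fin [ 0.48884427 -0.2957088 ] [ 0.51621473 -0.33601985] 0.048724971068493876
yawy 123.90793384499032 124.17578187250552
ctr [ 0.45263608 -0.24499751] grip by ctr [ 0.50563279 -0.32384134] fin mid [ 0.5025295  -0.31586432]
case [0.48493287 0.30355415] [0.40437724 0.12631618] [0.53608936 0.06581414] 0.1946856619719781 0.14494335837846417
case y deg 65.55794539939025 x by side -24.671713100602975 ctr [0.51403303 0.18632125] hinge [0.58231155 0.15528829]
lid front corners z.23 [0.5999968  0.26165181] [0.52208717 0.07261009] 0.2044668197392684 x off from hinge -0.024263558487627606 0.0019805583767649364
mug [ 0.69987432 -0.0358691 ]
cam [ 0.7164547  -0.18184212]
plate [ 0.70045453 -0.32175294]
[[-0.92  -0.392 -0.   ]
 [-0.392  0.92   0.001]
 [ 0.     0.001 -1.   ]] [ 0.26448283 -0.6208183   0.24511951]
```

```bash
cat >> h.py <<'E'
from scipy.spatial.transform import Rotation as R
def toolR(yaw_fwd,tilt):
    """fwd=tray y heading; tool x=-fwd, z tilted 'tilt' deg from down toward fwd (neg: mouth-down side)"""
    f=np.array([np.cos(np.radians(yaw_fwd)),np.sin(np.radians(yaw_fwd)),0]);x=-f;z=np.array([0,0,-1.]);y=np.cross(z,x)
    return R.from_matrix(np.stack([x,y,z],1))*R.from_euler('y',-tilt,degrees=True)
def go(pos,Rt):
    o=ctrl.get_obs();R0=R.from_euler('xyz',o['orientation'],degrees=True)
    print('t',round(o['clock'],2),'q',o['joint_pos'].round(1),'tcp',o['tool_pos'].round(4),'rpy',o['orientation'].round(1),'F',o['force'].round(1),'op',round(o['opening'],4),'gf',round(o['gripper_force'],1))
    print('shift mm',(R0.inv().apply(np.array(pos)-o['tool_pos'])*1000).round(1),'rotvec',(R0.inv()*Rt).as_rotvec(degrees=True).round(1))
E
python3 - <<'E'
from h import *
Rt=toolR(124,30);g=np.array([.5035,-.3195,.042])
go(g-.12*Rt.as_matrix()[:,2],Rt)
E
```

```text
t 0.25 q [-50.4  20.6   0.7  -0.  -70.1 -16.5] tcp [ 0.2645 -0.6208  0.2451] rpy [ 180.    -0.  -156.9] F [ 0.4 -0.  -0.1] op 0.0875 gf 0.0
shift mm [-349.4  124.5   99.3] rotvec [-26.3 -21.7 -98.4]
```

move_arm([
  [[-23,8,0],[-1.7,-1.4,-6.5],0],
  [[-46,16,0],[-3.4,-2.8,-13],0],
  [[-69,24,0],[-5.1,-4.2,-19.5],0],
  [[-92,32,0],[-6.8,-5.6,-26],0],
  [[-115,40,0],[-8.5,-7,-32.5],0],
  [[-138,48,0],[-10.2,-8.4,-39],0],
  [[-161,56,0],[-11.9,-9.8,-45.5],0],
  [[-184,64,0],[-13.6,-11.2,-52],0],
  [[-207,72,0],[-15.3,-12.6,-58.5],0],
  [[-230,80,0],[-17,-14,-65],0],
])

```text
clock: 1.08
tool_pos: [0.4454, -0.4566, 0.2456]
orientation: [173.5, 19.9, -92.0]
force: [0.1, -0.3, -0.7]
opening: 0.0879
gripper_force: 0.0
```

Run:
```python
from h import *
Rt=toolR(124,30);g=np.array([.5035,-.3195,.042])
go(g-.12*Rt.as_matrix()[:,2],Rt)
```

```text
t 1.08 q [-35.9  28.6  15.5 -12.6 -93.7  36.1] tcp [ 0.4454 -0.4566  0.2456] rpy [173.5  19.9 -92. ] F [ 0.1 -0.3 -0.7] op 0.0879 gf 0.0
shift mm [ -51.1 -102.1  113.6] rotvec [ -8.9  -7.8 -33.1]
```

move_arm([
  [[-10,-20,20],[-1.7,-1.5,-6.3],0],
  [[-20,-40,42],[-3.4,-3.0,-12.6],0],
  [[-30,-61,65],[-5.2,-4.5,-19],0],
  [[-41,-82,90],[-7,-6.1,-26],0],
  [[-51,-102,114],[-8.9,-7.8,-33.1],0],
  [[-51,-102,114],[-8.9,-7.8,-33.1],0],
  [[-51,-102,114],[-8.9,-7.8,-33.1],0],
])

```text
clock: 1.67
tool_pos: [0.5371, -0.3685, 0.1421]
orientation: [179.7, 30.2, -56.3]
force: [-0.8, -0.7, 0.3]
opening: 0.0875
gripper_force: 0.0
```

Run:
```python
from h import *
Rt=toolR(124,30);g=np.array([.5035,-.3195,.042])
go(g,Rt)
w=snap('wrist','w1')
for p in ((.4885,-.2957,.062),(.5162,-.336,.062)): print(proj(w,p))
```

```text
t 1.67 q [-26.   39.7  19.  -14.5 -95.9  61.7] tcp [ 0.5371 -0.3685  0.1421] rpy [179.7  30.2 -56.3] F [-0.8 -0.7  0.3] op 0.0875 gf 0.0
shift mm [-1.100e+00  1.000e-01  1.164e+02] rotvec [ 0.2  0.2 -0.3]
[323.59266194 244.39239066]
[322.55451083 200.91101273]
```

View pics/w1.png

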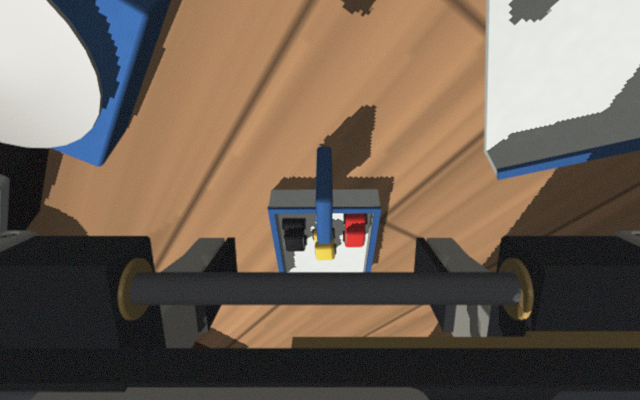

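The wrist view shows the fin (about u=325, v=150–240) centred between the open fingers, so I can go down and close.

move_arm([
  [[0,0,20],[0,0,0],0],
  [[0,0,45],[0,0,0],0],
  [[0,0,70],[0,0,0],0],
  [[0,0,90],[0,0,0],0],
  [[0,0,105],[0,0,0],0],
  [[-1,0,115],[0,0,0],0],
  [[-1,0,115],[0,0,0],0.5],
  [[-1,0,115],[0,0,0],1],
  [[-1,0,115],[0,0,0],1],
  [[-1,0,115],[0,0,0],1],
])

```text
clock: 2.55
tool_pos: [0.5049, -0.3232, 0.0474]
orientation: [179.9, 29.8, -56.4]
force: [-0.3, 0.1, 0.0]
opening: 0.0666
gripper_force: 0.0
```

move_arm([
  [[0,0,0],[0,0,0],1],
  [[0,0,0],[0,0,0],1],
  [[0,0,0],[0,0,0],1],
  [[0,0,0],[0,0,0],1],
])

```text
clock: 2.88
tool_pos: [0.5042, -0.3223, 0.0462]
orientation: [179.8, 29.9, -56.4]
force: [-0.1, -0.3, -0.7]
opening: 0.0399
gripper_force: 0.0
```

Run:
```python
from h import *
go([.5035,-.3195,.2],toolR(124,38))
```

```text
t 2.88 q [-24.   40.1   6.1 -15.5 -82.3  63.3] tcp [ 0.5042 -0.3223  0.0462] rpy [179.8  29.9 -56.4] F [-0.1 -0.3 -0.7] op 0.0399 gf 0.0
shift mm [ -79.    -0.6 -132. ] rotvec [-0.  -8.1 -0.3]
```

move_arm([
  [[0,0,0],[0,0,0],1],
  [[0,0,0],[0,0,0],1],
  [[0,0,0],[0,0,0],1],
  [[0,0,0],[0,0,0],1],
  [[0,0,0],[0,0,0],1],
  [[0,0,0],[0,0,0],1],
  [[0,0,0],[0,0,0],1],
])

```text
clock: 3.47
tool_pos: [0.5045, -0.3221, 0.0461]
orientation: [179.9, 29.9, -56.4]
force: [2.2, -0.1, -0.5]
opening: 0.0122
gripper_force: 30.0
```

Run:
```python
from h import *
go([.5035,-.3195,.2],toolR(124,38))
```

```text
t 3.47 q [-24.   40.1   6.1 -15.5 -82.3  63.3] tcp [ 0.5045 -0.3221  0.0461] rpy [179.9  29.9 -56.4] F [ 2.2 -0.1 -0.5] op 0.0122 gf 30.0
shift mm [ -79.    -0.4 -132.1] rotvec [-0.1 -8.1 -0.3]
```

move_arm([
  [[-3,0,-5],[0,0,0],1],
  [[-8,0,-13],[0,-2,0],1],
  [[-15,0,-26],[0,-4,0],1],
  [[-25,0,-43],[0,-6,0],1],
  [[-36,0,-62],[0,-8,0],1],
  [[-46,0,-80],[0,-8,0],1],
  [[-55,0,-95],[0,-8,0],1],
  [[-62,0,-107],[0,-8,0],1],
  [[-65,0,-112],[0,-8,0],1],
  [[-65,0,-112],[0,-8,0],1],
])

```text
clock: 4.3
tool_pos: [0.5045, -0.3219, 0.177]
orientation: [179.9, 37.8, -56.4]
force: [0.4, -0.5, -5.0]
opening: 0.0119
gripper_force: 30.0
```

Run:
```python
from h import *
c=np.array([.514,.1863]);a=np.radians(65.6);cy=np.array([np.cos(a),np.sin(a)])
go([*(c-.26*cy),.19],toolR(65.6,38))
s=snap('scene')['color'];t=snap('top')['color']
def crop(i,x,y,w,h,k):return cv2.resize(i[y:y+h,x:x+w],(400,400))
cv2.imwrite('pics/l.png',np.hstack([crop(s,200,110,140,140,1),crop(t,300,170,140,140,1)]))
```

```text
t 4.3 q [ -25.8   37.7   18.   -18.6 -103.3   60.5] tcp [ 0.5045 -0.3219  0.177 ] rpy [179.9  37.8 -56.4] F [ 0.4 -0.5 -5. ] op 0.0119 gf 30.0
shift mm [-229.5  -69.2  161.2] rotvec [35.7 -0.3 45.8]
```

View pics/l.png

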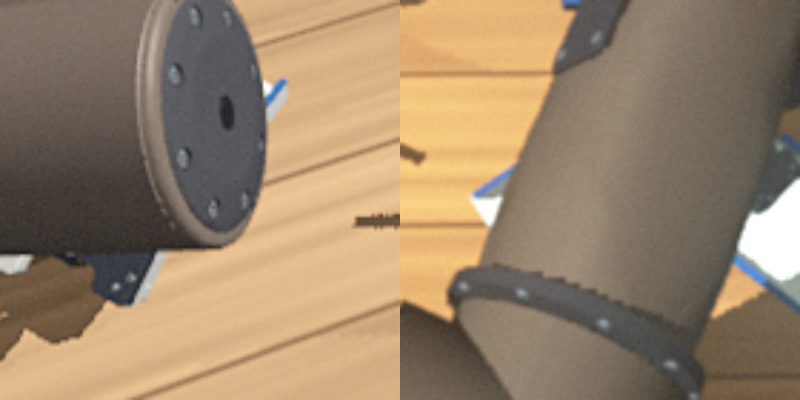

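The arm hides most of the tray in both views. The tray is off the table, since its shadow has shifted and the load is 5 N. I'll carry it to the case.

move_arm([
  [[-5,-1,3],[0.7,0,0.9],1],
  [[-16,-5,11],[2.5,0,3.2],1],
  [[-32,-10,23],[5,0,6.4],1],
  [[-50,-15,35],[7.9,0,10.1],1],
  [[-69,-21,48],[10.7,0,13.7],1],
  [[-87,-26,61],[13.6,0,17.4],1],
  [[-106,-32,74],[16.4,0,21.1],1],
  [[-124,-37,87],[19.3,0,24.7],1],
  [[-142,-43,100],[22.1,0,28.4],1],
  [[-161,-48,113],[25,0,32.1],1],
])

```text
clock: 5.23
tool_pos: [0.4336, -0.1302, 0.1842]
orientation: [179.6, 37.9, -97.5]
force: [-0.1, 1.3, -4.2]
opening: 0.0122
gripper_force: 30.0
```

Run:
```python
from h import *
c=np.array([.514,.1863]);a=np.radians(65.6);cy=np.array([np.cos(a),np.sin(a)])
go([*(c-.26*cy),.19],toolR(65.6,38))
```

```text
t 5.23 q [-24.   14.7 -12.3 -36.8 -78.6  29.2] tcp [ 0.4336 -0.1302  0.1842] rpy [179.6  37.9 -97.5] F [-0.1  1.3 -4.2] op 0.0122 gf 30.0
shift mm [-63.2  36.9  42.1] rotvec [10.7 -0.2 13.3]
```

move_arm([
  [[-16,9,11],[2.6,0,3.3],1],
  [[-29,17,20],[5,0,6.3],1],
  [[-41,24,27],[7,0,8.8],1],
  [[-51,30,34],[8.8,0,11],1],
  [[-58,34,39],[10,0,12.5],1],
  [[-63,37,42],[10.7,0,13.3],1],
  [[-63,37,42],[10.7,0,13.3],1],
  [[-63,37,42],[10.7,0,13.3],1],
])

```text
clock: 5.9
tool_pos: [0.4068, -0.0519, 0.1906]
orientation: [-179.8, 37.8, -113.8]
force: [0.8, -0.2, -4.5]
opening: 0.0118
gripper_force: 30.0
```

Run:
```python
from h import *
c=np.array([.514,.1863]);a=np.radians(65.6);cy=np.array([np.cos(a),np.sin(a)])
go([*(c-.2*cy),.19],toolR(65.6,30))
s=snap('scene')['color'];t=snap('top')['color']
cv2.imwrite('pics/p.png',np.hstack([cv2.resize(s[60:260,280:480],(400,400)),cv2.resize(t[140:290,150:300],(400,400))]))
```

```text
t 5.9 q [-18.    2.4 -24.7 -42.1 -65.3  13.2] tcp [ 0.4068 -0.0519  0.1906] rpy [-179.8   37.8 -113.8] F [ 0.8 -0.2 -4.5] op 0.0118 gf 30.0
shift mm [-47.9   0.3  38. ] rotvec [0.1 7.8 0.4]
```

View pics/p.png

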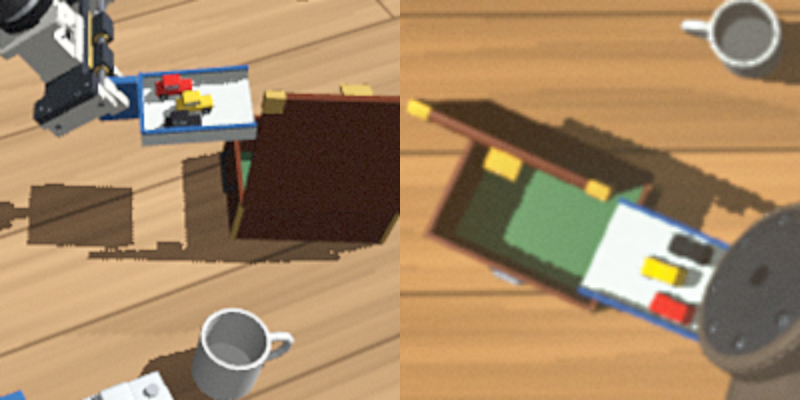

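The picture shows all three cars still on the tray and its mouth just over the case's right end wall. Next I'll work out the tipping waypoints about the mouth.

```bash
cat >> h.py <<'E'
def pour(my,mz,phi,mx=-.006):
    c=np.array([.514,.1863]);a=np.radians(65.6);f=np.array([np.cos(a),np.sin(a),0]);cx=np.array([np.sin(a),-np.cos(a),0]);u=np.array([0,0,1.])
    p=np.radians(phi);ty=np.cos(p)*f-np.sin(p)*u;tz=np.sin(p)*f+np.cos(p)*u
    pos=np.array([*c,0])+mx*cx+my*f+mz*u-.16*ty+.042*tz
    o=ctrl.get_obs();R0=R.from_euler('xyz',o['orientation'],degrees=True)
    print(phi,(R0.inv().apply(pos-o['tool_pos'])*1000).round(0),(R0.inv()*toolR(65.6,30-phi)).as_rotvec(degrees=True).round(1),pos.round(3))
E
python3 - <<'E'
from h import *
for k in range(1,7):
    t=k/6; pour(-.096+.051*t,.17-.06*t,-8+33*t)
for ph in (30,35,40,45,50): pour(-.045,.11-(ph-25)*.0005,ph)
E
```

```text
-2.5 [-12.   8.   4.] [0.1 5.3 0.4] [ 0.406 -0.038  0.195]
3.0 [-26.   7.   7.] [ 0.1 10.8  0.4] [ 0.411 -0.027  0.2  ]
8.5 [-40.   7.  12.] [ 0.1 16.3  0.4] [ 0.417 -0.014  0.205]
14.0 [-55.   7.  18.] [ 0.  21.8  0.4] [0.423 0.    0.209]
19.5 [-70.   7.  26.] [ 0.  27.3  0.4] [0.43  0.015 0.213]
25.0 [-86.   7.  35.] [-0.  32.8  0.4] [0.437 0.032 0.216]
30 [-99.   7.  34.] [-0.  37.8  0.4] [0.441 0.041 0.224]
35 [-111.    7.   35.] [-0.  42.8  0.4] [0.446 0.05  0.231]
40 [-124.    7.   37.] [-0.1 47.8  0.4] [0.45  0.061 0.238]
45 [-137.    7.   40.] [-0.1 52.8  0.4] [0.455 0.072 0.243]
50 [-150.    7.   45.] [-0.1 57.8  0.4] [0.461 0.083 0.247]
```

move_arm([
  [[-12,8,4],[0,5.3,0.4],1],
  [[-26,7,7],[0,10.8,0.4],1],
  [[-40,7,12],[0,16.3,0.4],1],
  [[-55,7,18],[0,21.8,0.4],1],
  [[-70,7,26],[0,27.3,0.4],1],
  [[-86,7,35],[0,32.8,0.4],1],
  [[-99,7,34],[0,37.8,0.4],1],
  [[-111,7,35],[0,42.8,0.4],1],
  [[-124,7,37],[0,47.8,0.4],1],
  [[-124,7,37],[0,47.8,0.4],1],
])

```text
clock: 6.83
tool_pos: [0.4522, 0.0641, 0.2372]
orientation: [-179.9, -10.4, -114.2]
force: [1.1, 0.6, -4.9]
opening: 0.0117
gripper_force: 30.0
```

Run:
```python
from h import *
for ph in (40,45,50): pour(-.045,.11-(ph-25)*.0005,ph)
s=snap('scene')['color'];t=snap('top')['color']
cv2.imwrite('pics/q.png',np.hstack([cv2.resize(s[40:240,290:490],(400,400)),cv2.resize(t[140:290,150:300],(400,400))]))
```

```text
40 [4. 0. 0.] [-0.1 -0.4  0.1] [0.45  0.061 0.238]
45 [-7.  0. -7.] [-0.1  4.6  0.1] [0.455 0.072 0.243]
50 [-19.   0. -14.] [-0.1  9.6  0.1] [0.461 0.083 0.247]
```

View pics/q.png

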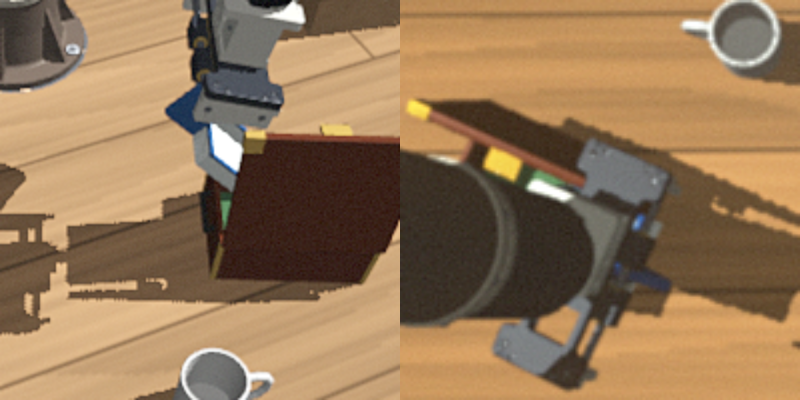

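The picture shows the tray tipped over the case at 40°, with the gripper body just above the lid's edge. I'll tip further and watch the load.

move_arm([
  [[-7,0,-7],[0,4.6,0],1],
  [[-19,0,-14],[0,9.6,0],1],
  [[-19,0,-14],[0,9.6,0],1],
  [[-19,0,-14],[0,9.6,0],1],
  [[-19,0,-14],[0,9.6,0],1],
  [[-19,0,-14],[0,9.6,0],1],
  [[-19,0,-14],[0,9.6,0],1],
  [[-19,0,-14],[0,9.6,0],1],
])

```text
clock: 7.6
tool_pos: [0.4586, 0.0796, 0.2485]
orientation: [-179.9, -19.5, -114.5]
force: [0.1, -0.5, -2.9]
opening: 0.0119
gripper_force: 30.0
```

Run:
```python
from h import *
pour(-.045,.0975,50)
pour(-.045,.0975,40)
pour(-.095,.15,15)
pour(-.106,.17,0)
print(ctrl.get_obs()['force'])
s=snap('scene')['color'][60:180,330:500];h=cv2.cvtColor(s,cv2.COLOR_BGR2HSV)
print([cv2.countNonZero(cv2.inRange(h,*r)) for r in (((22,150,120),(32,255,255)),((0,190,120),(6,255,255)))])
```

```text
50 [-5. -0. -0.] [-0.1  0.5 -0.1] [0.461 0.083 0.247]
40 [14. -0. 22.] [-0.1 -9.5 -0.1] [0.45  0.061 0.233]
15 [106.  -0.  55.] [ -0.1 -34.5  -0.1] [ 0.41  -0.029  0.232]
0 [125.  -0.  83.] [ -0.1 -49.5  -0.1] [ 0.399 -0.053  0.212]
[ 0.12216955 -0.49701632 -2.86511874]
[0, 0]
```

The load fell to 2.9 N, which is the bare tray, so all three cars have slid out. I'll back the tray out and level it.

move_arm([
  [[7,0,10],[0,-4.5,0],1],
  [[14,0,20],[0,-9.5,0],1],
  [[36,0,30],[0,-15.7,0],1],
  [[60,0,38],[0,-22,0],1],
  [[83,0,46],[0,-28.3,0],1],
  [[106,0,55],[0,-34.5,0],1],
  [[112,0,64],[0,-39.5,0],1],
  [[119,0,73],[0,-44.5,0],1],
  [[125,0,83],[0,-49.5,0],1],
  [[125,0,83],[0,-49.5,0],1],
])

```text
clock: 8.48
tool_pos: [0.3967, -0.057, 0.2103]
orientation: [-179.9, 30.2, -114.8]
force: [0.2, -0.1, -3.3]
opening: 0.0118
gripper_force: 30.0
```

Run:
```python
from h import *
go([.5035,-.3195,.19],toolR(124,30))
s=snap('scene')['color'];t=snap('top')['color']
cv2.imwrite('pics/r.png',np.hstack([cv2.resize(s[40:240,290:490],(400,400)),cv2.resize(t[140:290,150:300],(400,400))]))
```

```text
t 8.48 q [-10.2  -2.9 -26.1 -33.2 -62.7  -0.2] tcp [ 0.3967 -0.057   0.2103] rpy [-179.9   30.2 -114.8] F [ 0.2 -0.1 -3.3] op 0.0118 gf 30.0
shift mm [ 177.4 -207.4  -79.3] rotvec [-29.6   0.1 -50.9]
```

View pics/r.png

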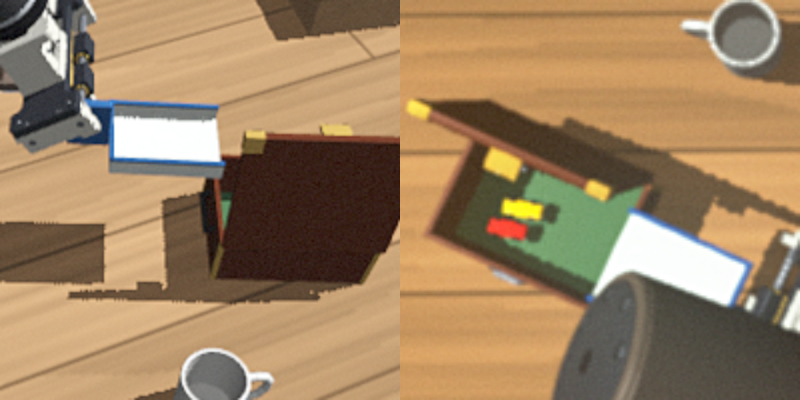

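The tray is empty. The red and yellow cars lie in the case at crop (508,230) and (522,209), and the black one is hidden by the lid edge or in shadow. I'll carry the tray back to its place.

move_arm([
  [[9,-10,-4],[-1.5,0,-2.5],1],
  [[27,-31,-12],[-4.4,0,-7.6],1],
  [[48,-56,-21],[-7.7,0,-13.2],1],
  [[70,-81,-31],[-11.2,0,-19.3],1],
  [[91,-106,-41],[-14.8,0,-25.4],1],
  [[112,-131,-50],[-18.4,0,-31.6],1],
  [[133,-156,-60],[-22,0,-37.7],1],
  [[154,-180,-69],[-25.5,0,-43.9],1],
  [[170,-198,-76],[-28.2,0,-48.5],1],
  [[177,-207,-79],[-29.6,0,-50.9],1],
])

```text
clock: 9.42
tool_pos: [0.5106, -0.3138, 0.1907]
orientation: [179.6, 29.9, -55.3]
force: [-0.7, 0.7, -2.5]
opening: 0.0122
gripper_force: 30.0
```

Run:
```python
from h import *
go([.5035,-.3205,.048],toolR(124,30))
```

```text
t 9.42 q [-22.8  32.7  13.1 -15.2 -96.2  59.5] tcp [ 0.5106 -0.3138  0.1907] rpy [179.6  29.9 -55.3] F [-0.7  0.7 -2.5] op 0.0122 gf 30.0
shift mm [ 72.4   8.7 123.1] rotvec [ 0.8 -0.1  0.6]
```

move_arm([
  [[9,1,15],[0,0,0],1],
  [[22,3,38],[0.3,0,0.3],1],
  [[36,5,62],[0.8,0,0.6],1],
  [[50,7,86],[0.8,0,0.6],1],
  [[60,8,103],[0.8,0,0.6],1],
  [[66,9,113],[0.8,0,0.6],1],
  [[69,9,118],[0.8,0,0.6],1],
  [[70,9,120],[0.8,0,0.6],1],
  [[70,9,120],[0.8,0,0.6],1],
  [[70,9,120],[0.8,0,0.6],1],
])

```text
clock: 10.25
tool_pos: [0.5012, -0.3195, 0.0547]
orientation: [-179.7, 29.8, -56.3]
force: [0.1, -0.7, -2.6]
opening: 0.0119
gripper_force: 30.0
```

Run:
```python
from h import *
go([.5035,-.3205,.046],toolR(124,30))
```

```text
t 10.25 q [-24.   39.2   5.7 -15.8 -82.6  63.4] tcp [ 0.5012 -0.3195  0.0547] rpy [-179.7   29.8  -56.3] F [ 0.1 -0.7 -2.6] op 0.0119 gf 30.0
shift mm [ 6.1 -1.3  6.5] rotvec [-0.4 -0.2 -0.2]
```

move_arm([
  [[1.5,0,2.6],[0,0,0],1],
  [[2.5,0,4.3],[0,0,0],1],
  [[3.5,0,6],[0,0,0],1],
  [[4,0,7],[0,0,0],1],
  [[4.3,0,7.5],[0,0,0],1],
  [[4.3,0,7.5],[0,0,0],1],
  [[4.3,0,7.5],[0,0,0],1],
])

```text
clock: 10.83
tool_pos: [0.5007, -0.32, 0.0462]
orientation: [-179.7, 29.9, -56.3]
force: [2.7, -1.2, 7.4]
opening: 0.0119
gripper_force: 30.0
```

Run:
```python
from h import *
go([.5035,-.3205,.046],toolR(124,30))
```

```text
t 10.83 q [-24.1  39.7   5.4 -15.8 -81.8  63.6] tcp [ 0.5007 -0.32    0.0462] rpy [-179.7   29.9  -56.3] F [ 2.7 -1.2  7.4] op 0.0119 gf 30.0
shift mm [ 1.7 -2.  -0.8] rotvec [-0.4 -0.1 -0.3]
```

move_arm([
  [[0,0,0],[0,0,0],0.4],
  [[0,0,0],[0,0,0],0.4],
  [[0,0,0],[0,0,0],0.4],
  [[0,0,0],[0,0,0],0.4],
  [[0,0,0],[0,0,0],0.4],
  [[0,0,-15],[0,0,0],0.4],
  [[0,0,-40],[0,0,0],0.4],
  [[0,0,-75],[0,0,0],0.4],
  [[0,0,-110],[0,0,0],0.4],
  [[0,0,-150],[0,0,0],0.4],
])

```text
clock: 11.67
tool_pos: [0.5408, -0.382, 0.1753]
orientation: [-179.8, 30.1, -56.3]
force: [1.8, -0.2, -0.2]
opening: 0.0531
gripper_force: 0.0
```

Run:
```python
from h import *
c=np.array([.514,.1863]);a=np.radians(65.6);f=np.array([np.cos(a),np.sin(a)]);cx=np.array([np.sin(a),-np.cos(a)])
h=c+.075*cx
print('hinge',h)
# tool y along case y, tool down: x = +-cx
T=lambda s:R.from_matrix(np.stack([s*np.r_[cx,0],-s*np.r_[f,0],[0,0,-1.]],1))
for s in(1,-1): go([*(h+.09*cx),.33],T(s))
t=snap('top')
# lid: outer-face / front-edge corners as seen
m=cv2.cvtColor(t['color'],cv2.COLOR_BGR2HSV)
cv2.imwrite('pics/u.png',np.hstack([cv2.resize(t['color'][165:265,145:245],(400,400),interpolation=cv2.INTER_CUBIC),cv2.resize(t['color'][180:280,310:410],(400,400))]))
```

```text
hinge [0.58230127 0.15531717]
t 11.67 q [-26.9  39.3  22.7 -14.7 -99.8  61.4] tcp [ 0.5408 -0.382   0.1753] rpy [-179.8   30.1  -56.3] F [ 1.8 -0.2 -0.2] op 0.0531 gf 0.0
shift mm [-378.6 -379.8   41.9] rotvec [ -8.6  29.2 -31.3]
t 11.67 q [-26.9  39.3  22.7 -14.7 -99.8  61.4] tcp [ 0.5408 -0.382   0.1753] rpy [-179.8   30.1  -56.3] F [ 1.8 -0.2 -0.2] op 0.0531 gf 0.0
shift mm [-378.6 -379.8   41.9] rotvec [ 38.5  11.3 143.6]
```

View pics/u.png

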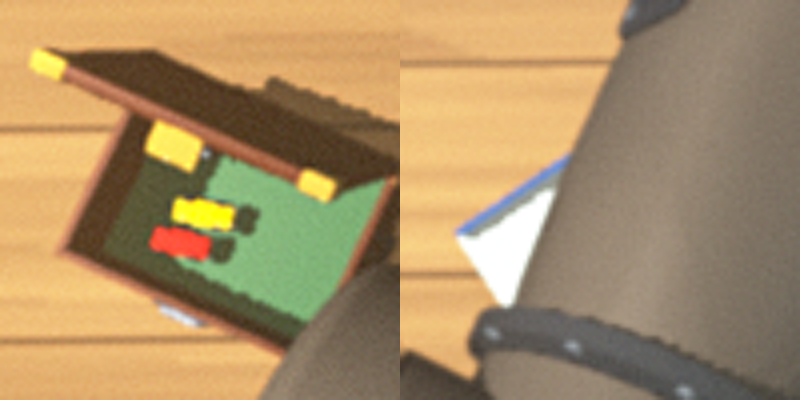

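The top view shows the tray back on the table, with its mouth end visible and the rest under the arm. Red and yellow lie in the case, and the dark shape beside yellow may be the black car or a shadow. I'll check that later. Next the arm goes around behind the lid.

move_arm([
  [[-15,-10,-6],[-0.4,1.2,-1.3],1],
  [[-42,-36,-4],[-1,3.2,-3.4],1],
  [[-69,-63,0],[-1.6,5.2,-5.6],1],
  [[-95,-90,4],[-2.2,7.3,-7.8],1],
  [[-121,-117,8],[-2.8,9.3,-10],1],
  [[-148,-144,12],[-3.4,11.4,-12.2],1],
  [[-174,-170,16],[-4,13.4,-14.4],1],
  [[-201,-197,20],[-4.6,15.5,-16.6],1],
  [[-227,-224,24],[-5.2,17.5,-18.8],1],
  [[-250,-250,28],[-5.8,19.4,-20.8],1],
])

```text
clock: 12.55
tool_pos: [0.6219, -0.0498, 0.2775]
orientation: [-178.0, 9.8, -34.6]
force: [0.5, -0.1, 0.0]
opening: 0.0007
gripper_force: 0.0
```

```bash
cat >> h.py <<'E'
a=np.radians(65.6);f=np.array([np.cos(a),np.sin(a)]);cx=np.array([np.sin(a),-np.cos(a)]);hg=np.array([.514,.1863])+.075*cx
Rd=R.from_matrix(np.stack([np.r_[cx,0],-np.r_[f,0],[0,0,-1.]],1))
E
python3 - <<'E'
from h import *
go([*(hg+.09*cx),.33],Rd)
E
```

```text
t 12.55 q [  8.3  19.4   5.9  -8.2 -82.4  48.5] tcp [ 0.6219 -0.0498  0.2775] rpy [-178.     9.8  -34.6] F [ 0.5 -0.1  0. ] op 0.0007 gf 0.0
shift mm [ -68.4 -163.7  -35.9] rotvec [ -2.8   9.6 -10.3]
```

move_arm([
  [[-10,-18,-12],[-0.5,1.6,-1.7],1],
  [[-22,-45,-24],[-1,3.2,-3.4],1],
  [[-34,-75,-36],[-1.5,4.8,-5.1],1],
  [[-46,-105,-36],[-2,6.4,-6.9],1],
  [[-57,-135,-36],[-2.5,8,-8.6],1],
  [[-65,-155,-36],[-2.8,9.6,-10.3],1],
  [[-68,-164,-36],[-2.8,9.6,-10.3],1],
  [[-68,-164,-36],[-2.8,9.6,-10.3],1],
])

```text
clock: 13.22
tool_pos: [0.665, 0.1182, 0.3285]
orientation: [180.0, 0.2, -24.4]
force: [-0.0, -0.3, -0.1]
opening: 0.0002
gripper_force: 0.0
```

Run:
```python
from h import *
go([*(hg+.06*cx),.225],Rd)
t=snap('top')
h=cv2.cvtColor(t['color'],cv2.COLOR_BGR2HSV)
# brass corner centres
m=cv2.inRange(h,(20,120,150),(32,255,255));n,l,st,cc=cv2.connectedComponentsWithStats(m)
for i in range(1,n):
  if st[i,4]>15 and cc[i][1]<260 and 140<cc[i][0]<260: print(cc[i].round(1),st[i,4])
```

```text
t 13.22 q [ 26.5  18.6   8.6  -0.1 -80.1  39.1] tcp [0.665  0.1182 0.3285] rpy [180.    0.2 -24.4] F [-0.  -0.3 -0.1] op 0.0002 gf 0.0
shift mm [-30.4   0.4 103.6] rotvec [0.  0.2 0. ]
[156.5 180.4] 48
[187.9 201.2] 114
[223.8 210.9] 49
[195.4 218. ] 99
```

move_arm([
  [[-8,0,25],[0,0,0],1],
  [[-16,0,60],[0,0,0],1],
  [[-24,0,88],[0,0,0],1],
  [[-34,0,104],[0,0,0],1],
  [[-50,0,104],[0,0,0],1],
  [[-65,0,104],[0,0,0],1],
  [[-78,0,104],[0,0,0],1],
  [[-84,0,104],[0,0,0],1],
  [[-84,0,104],[0,0,0],1],
])

```text
clock: 14.02
tool_pos: [0.588, 0.1505, 0.2258]
orientation: [-179.9, 0.1, -24.6]
force: [0.0, 0.1, 0.5]
opening: 0.0006
gripper_force: 0.0
```

Run:
```python
from h import *
go([*(hg),.225],Rd)
o=ctrl.get_obs();p=o['tool_pos'];print('X',(p[:2]-hg)@cx,'Yf',(p[:2]-hg)@f)
X0=(p[:2]-hg)@cx*1000;Z0=p[2]*1000
for t,r in zip(np.arange(1.4,-.01,-.1),np.linspace(133,150,15)):
    c,s=np.cos(t),np.sin(t);print(round(t,2),round(-r*c+12*s+10-X0,1),round(Z0-(94.5+r*s+12*c),1))
```

```text
t 14.02 q [ 32.7  15.   -9.8  -0.1 -65.2  32.8] tcp [0.588  0.1505 0.2258] rpy [-1.799e+02  1.000e-01 -2.460e+01] F [0.  0.1 0.5] op 0.0006 gf 0.0
shift mm [-7.2 -2.   0.8] rotvec [-0.1  0.1 -0.2]
X 0.007163332817072703 Yf -0.002046351691512581
1.4 -7.9 -1.8
1.3 -21.5 -1.2
1.2 -35.1 0.7
1.1 -48.4 4.1
1.0 -61.6 8.8
0.9 -74.2 14.9
0.8 -86.3 22.3
0.7 -97.7 31.0
0.6 -108.2 40.8
0.5 -117.7 51.8
0.4 -126.2 63.7
0.3 -133.4 76.6
0.2 -139.4 90.2
0.1 -144.0 104.5
-0.0 -147.2 119.3
```

move_arm([
  [[-8,0,0],[0,0,0],1],
  [[-21,0,-1],[0,0,0],1],
  [[-35,0,1],[0,0,0],1],
  [[-48,0,4],[0,0,0],1],
  [[-61,0,9],[0,0,0],1],
  [[-74,0,15],[0,0,0],1],
  [[-86,0,22],[0,0,0],1],
  [[-98,0,31],[0,0,0],1],
  [[-108,0,41],[0,0,0],1],
  [[-118,0,52],[0,0,0],1],
])

```text
clock: 14.85
tool_pos: [0.4804, 0.2004, 0.1734]
orientation: [-179.9, 0.1, -24.5]
force: [1.7, 0.3, 0.2]
opening: 0.0005
gripper_force: 0.5
```

Run:
```python
from h import *
go([*(hg-.13*cx),.2],Rd)
o=ctrl.get_obs();p=o['tool_pos'];print('X',(p[:2]-hg)@cx,'Yf',(p[:2]-hg)@f)
X0=(p[:2]-hg)@cx*1000;Z0=p[2]*1000
for t,r in zip(np.arange(.5,-.01,-.1),np.linspace(145,150,6)):
    c,s=np.cos(t),np.sin(t);print(round(t,2),round(-r*c+12*s+10-X0,1),round(Z0-(94.5+r*s+12*c),1))
```

```text
t 14.85 q [ 44.2   9.6 -24.4  -0.1 -56.   21.4] tcp [0.4804 0.2004 0.1734] rpy [-1.799e+02  1.000e-01 -2.450e+01] F [1.7 0.3 0.2] op 0.0005 gf 0.5
shift mm [-18.6  -1.1 -26.5] rotvec [-0.1  0.1 -0.1]
X -0.11145402038920606 Yf -0.001063740326857705
0.5 -0.0 -1.1
0.4 -8.3 11.0
0.3 -15.4 24.0
0.2 -21.2 37.8
0.1 -25.6 52.1
0.0 -28.5 66.9
```

move_arm([
  [[-4,0,5],[0,0,0],1],
  [[-8,0,11],[0,0,0],1],
  [[-15,0,24],[0,0,0],1],
  [[-21,0,38],[0,0,0],1],
  [[-25,0,48],[0,0,0],1],
  [[-26,0,53],[0,0,0],1],
  [[-26,0,55],[0,0,0],1],
  [[-26,0,55],[0,0,0],1],
])

```text
clock: 15.52
tool_pos: [0.4574, 0.2107, 0.1183]
orientation: [180.0, 0.1, -24.5]
force: [-0.4, 0.3, 0.5]
opening: 0.0005
gripper_force: 0.0
```

Run:
```python
from h import *
go([*(hg-.14*cx),.1065],Rd)
```

```text
t 15.52 q [ 47.   11.7 -30.3  -0.2 -48.1  18.6] tcp [0.4574 0.2107 0.1183] rpy [ 1.80e+02  1.00e-01 -2.45e+01] F [-0.4  0.3  0.5] op 0.0005 gf 0.0
shift mm [-3.4 -1.1 11.8] rotvec [ 0.   0.1 -0.1]
```

move_arm([
  [[-1,0,1],[0,0,0],1],
  [[-2,0,2],[0,0,0],1],
  [[-3,0,3],[0,0,0],1],
  [[-3,0,4],[0,0,0],1],
  [[-3,0,5],[0,0,0],1],
  [[-3,0,5],[0,0,0],1],
])

```text
clock: 16.02
tool_pos: [0.4558, 0.2121, 0.1151]
orientation: [-179.9, 0.0, -24.5]
force: [-0.2, -3.6, 10.9]
opening: 0.0008
gripper_force: 5.6
```

move_arm([
  [[0,0,0.7],[0,0,0],1],
  [[0,0,1.4],[0,0,0],1],
  [[0,0,2],[0,0,0],1],
  [[0,0,2],[0,0,0],1],
])

```text
clock: 16.35
tool_pos: [0.4555, 0.2122, 0.1126]
orientation: [-179.9, 0.1, -24.5]
force: [0.8, -1.5, 5.9]
opening: 0.0002
gripper_force: 3.2
```

move_arm([
  [[0,0,0.7],[0,0,0],1],
  [[0,0,1.4],[0,0,0],1],
  [[0,0,2],[0,0,0],1],
  [[0,0,2],[0,0,0],1],
])

```text
clock: 16.68
tool_pos: [0.4545, 0.212, 0.1093]
orientation: [-180.0, 0.1, -24.6]
force: [0.6, -0.1, -0.1]
opening: 0.0006
gripper_force: 0.0
```

move_arm([
  [[0,0,0.7],[0,0,0],1],
  [[0,0,1.4],[0,0,0],1],
  [[0,0,2],[0,0,0],1],
  [[0,0,2],[0,0,0],1],
])

```text
clock: 17.02
tool_pos: [0.4544, 0.2118, 0.1071]
orientation: [180.0, 0.1, -24.5]
force: [-0.3, -0.8, -0.2]
opening: 0.0003
gripper_force: 0.0
```

move_arm([
  [[0,0,0.7],[0,0,0],1],
  [[0,0,1.4],[0,0,0],1],
  [[0,0,2],[0,0,0],1],
  [[0,0,2],[0,0,0],1],
])

```text
clock: 17.35
tool_pos: [0.4546, 0.212, 0.1066]
orientation: [-180.0, 0.1, -24.5]
force: [-5.9, -1.4, 15.6]
opening: 0.0006
gripper_force: 7.4
```

The lid is at its shut height with firm contact, after the load had dropped off, so the catch has snapped. I'll retreat and look.

move_arm([
  [[0,0,-15],[0,0,0],1],
  [[0,0,-45],[0,0,0],1],
  [[0,0,-80],[0,0,0],1],
  [[0,0,-115],[0,0,0],1],
  [[0,10,-145],[0,0,0],1],
  [[0,40,-165],[0,0,0],1],
  [[10,75,-175],[0,0,0],1],
  [[30,110,-175],[0,0,0],1],
  [[50,140,-175],[0,0,0],1],
  [[70,170,-175],[0,0,0],1],
])

```text
clock: 18.18
tool_pos: [0.4477, 0.0266, 0.2809]
orientation: [-179.9, 0.1, -24.5]
force: [0.7, -0.1, 0.3]
opening: 0.0005
gripper_force: 0.0
```

move_arm([
  [[0,35,0],[0,0,0],1],
  [[0,70,0],[0,0,0],1],
  [[0,105,0],[0,0,0],1],
  [[0,140,0],[0,0,0],1],
  [[0,140,0],[0,0,0],1],
  [[0,140,0],[0,0,0],1],
])

```text
clock: 18.68
tool_pos: [0.3891, -0.1007, 0.2804]
orientation: [-180.0, 0.1, -24.7]
force: [-0.3, 0.4, 0.5]
opening: 0.0003
gripper_force: 0.0
```

Run:
```python
from h import *
print(ctrl.get_obs()['joint_pos'].round(0))
s=snap('scene')['color'];t=snap('top')['color']
cv2.imwrite('pics/z.png',np.hstack([cv2.resize(s[60:280,200:500],(400,293)),cv2.resize(t[120:300,140:410],(400,293))]))
```

```text
[ 14.  -8. -27.  -0. -71.  51.]
```

View pics/z.png

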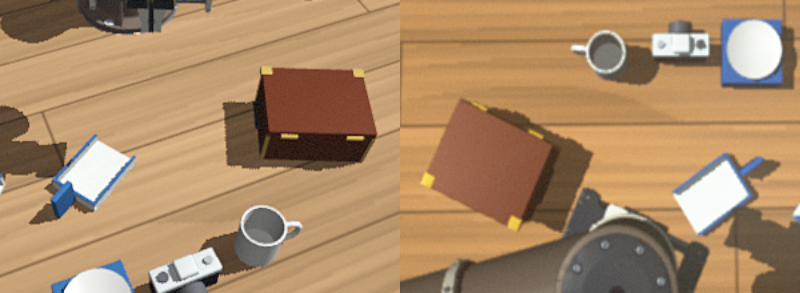

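The final picture shows the case shut flat, the empty tray flat on the table, no car anywhere outside, and the mug, camera and boxed plate where they stood.

```bash
python3 -c "
from plant import ctrl
print(ctrl.close_job())"
```

```text
the job is handed in; nothing more can be done
None
```

The job is handed in: the tray was emptied into the case and set back flat on the table, and the lid was pressed until the catch snapped and it stayed shut; I saw red and yellow in the case, and black's place there rests on the tray's drop to its empty weight and no car showing outside.

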